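# Exercise the manifold valves and find the one that binds

## Robot

A 7-joint arm with a two-finger parallel gripper is mounted at the origin on the work surface. World frame = base frame: x ahead of the robot, y to its left, z up, the work surface at z = 0. Lengths are in m, angles in rad, forces in N, time in s.
With the tool pointing down it reaches from about 0.425 to 0.925 m from the base axis. Payload 6.8 kg.
Tool frame: the origin (TCP) lies between the finger pads; the fingertips stand 11 mm ahead of it and the grasp point (between the pads) lies 8 mm behind it; z points along the fingers, x is the direction in which the jaws open and shut, and the axes are right-handed (so a half turn about z gives the same grasp; the last joint's range is limited). The gripper opens to 85 mm and grips with 20 to 120 N. Pads are 22 mm wide; open, the fingers measure 114 mm over their backs; the gripper's body (76 mm by 85 mm) begins 54 mm behind the grasp point. The pads swing forward as they close: fully open they stand 13 mm farther back than shut.
Start: joints at [1.06, 0.477, 0.022, 1.555, -0.011, 1.109, -0.083], TCP at [0.265, -0.621, 0.242] pointing down, gripper open.
Joint ranges: [-2.96, 2.96], [-0.34, 2.1], [-1.41, 1.46], [0.24, 2.44], [-1.37, 4.51], [0.17, 1.92], [-2.96, 2.96]. Speed limits (rad/s): [2.39, 2.39, 3.14, 3.14, 3.14, 3.14, 3.14].

## Interface

Orientations are given as a unit quaternion [x, y, z, w].
In Python, from rig import env, eoat, sensors, eyes, order gives the robot as it stands. Calls block until the motion is done:
- env.move_to(position, orientation): joint-space move of the TCP to a pose.
- env.move_straight(position, attitude=None, v=0.15): straight line of the TCP; attitude=None keeps the orientation; v is the mean speed in m/s.
- env.move_j(angles): joint-space move.
- eoat.move_gripper(opening): finger opening in m; the grip force is fixed at half the most; returns when the fingers have stopped.
- env.sleep(seconds).
- env.ik(position, orientation): joint angles nearest the present ones, or None.
- sensors.get_state(): the state.
- eyes.snapshot(name): name is "scene" or "top"; returns a dict with "color" (400x640x3 uint8, red, green, blue), "fx", "fy", "cx", "cy" (pixels), "xyz" and "attitude" of the camera in the world. Camera axes: x right, y down, z forward; pixel columns grow to the right and rows downward; lengths in m; the calibration is good to about 2 mm. A picture is of the moment at which its call begins. There is no depth.
A pose or a line that the arm cannot do raises env.Unreachable and nothing moves.
- order.close_job(): hands the job in, once; it reports no verdict.
The state is a dict: "time_s": time; "joint_positions": joint angles; "dq": joint speeds; "joint_efforts": joint torques, N m; "ee_pos": TCP position; "ee_rot": TCP orientation; "force": force on the tool from outside, world axes, zero at the start; "wrist_torque": the same for the moment, N m; "gripper_width": finger opening in m.
Only numpy, scipy, OpenCV 4.12 (cv2) and the standard library are available. Lean on these libraries where they do the work, as an engineer would, in place of code of your own. Each camera call takes 0.05 s, during which the arm holds its last target.

## Task

Check the three valves of the vacuum manifold before pump-down: swing each lever gently from shut towards open, feeling for one that binds, until it is fully open or will go no farther, and never force it. When all three have been tried and left there, swing the one that binds back to fully shut, leaving the two good ones fully open, and let go without disturbing anything else.

Things in the scene. Friction and masses are not known exactly. Their poses are not given: they have to be found in the camera images.
- manifold: Vacuum manifold fixed to the table: board 250 (x) x 500 (y) x 12 mm, origin under its centre, x away from the robot at yaw 0. Three equal round upright valves stand in a row along its y, 165 mm apart (lever_1 at +y, lever_2 central, lever_3 at -y), 76 mm in diameter, tops 92 mm over the table, a lever on each. Header pipe along y behind them (top at 66 mm), a stub from each towards -x (48 mm).
- lever_1 (a joint): Lever of the +y valve, rad: 0 shut (points to the manifold's +y), 1.571 open (points to its -x), anticlockwise from above; end stops at both; stays where left. A good one drags with 2 to 5 N at the handle all the way. One of the three, outwardly the same, meets something solid inside part-way. Bears at most 20 N from the hand, at the stops too: break off at about 10 N.
- grip_1 (a point): Centre of the black handle of lever_1, 82 mm from its axis, 100 mm over the table; turns with the lever (y outwards along it). Handle 62 mm long, 18 mm wide, 16 mm high (92 to 108 mm over the table): push its side with shut fingers or pinch it from above. Its bar is springy: the handle gives about 7 mm at 10 N.
- hub_1 (a point): Point on the upright axis of lever_1, 100 mm over the table, fixed to the manifold, with its axes. A hub nut of 22 mm diameter, top at 108 mm, sits there; nothing else but the levers rises above 92 mm.
- lever_2 (a joint): Lever of the middle valve, rad: 0 shut (points to the manifold's +y), 1.571 open (points to its -x), anticlockwise from above; end stops at both; stays where left. A good one drags with 2 to 5 N at the handle all the way. One of the three, outwardly the same, meets something solid inside part-way. Bears at most 20 N from the hand, at the stops too: break off at about 10 N.
- grip_2 (a point): Centre of the black handle of lever_2, 82 mm from its axis, 100 mm over the table; turns with the lever (y outwards along it). Handle 62 mm long, 18 mm wide, 16 mm high (92 to 108 mm over the table): push its side with shut fingers or pinch it from above. Its bar is springy: the handle gives about 7 mm at 10 N.
- hub_2 (a point): Point on the upright axis of lever_2, 100 mm over the table, fixed to the manifold, with its axes. A hub nut of 22 mm diameter, top at 108 mm, sits there; nothing else but the levers rises above 92 mm.
- lever_3 (a joint): Lever of the -y valve, rad: 0 shut (points to the manifold's +y), 1.571 open (points to its -x), anticlockwise from above; end stops at both; stays where left. A good one drags with 2 to 5 N at the handle all the way. One of the three, outwardly the same, meets something solid inside part-way. Bears at most 20 N from the hand, at the stops too: break off at about 10 N.
- grip_3 (a point): Centre of the black handle of lever_3, 82 mm from its axis, 100 mm over the table; turns with the lever (y outwards along it). Handle 62 mm long, 18 mm wide, 16 mm high (92 to 108 mm over the table): push its side with shut fingers or pinch it from above. Its bar is springy: the handle gives about 7 mm at 10 N.
- hub_3 (a point): Point on the upright axis of lever_3, 100 mm over the table, fixed to the manifold, with its axes. A hub nut of 22 mm diameter, top at 108 mm, sits there; nothing else but the levers rises above 92 mm.
- vial_1: Small clear vial, 24 mm diameter, 55 mm high, on the manifold board. Origin under its base. Leave alone.
- vial_2: Small amber vial, 24 mm diameter, 50 mm high, on the manifold board. Origin under its base. Leave alone.
- amber_bottle: Amber bottle, 70 mm diameter, 125 mm high, off to the left. Leave alone.
- amber_small: Amber bottle, 60 mm diameter, 110 mm high, off to the right. Leave alone.
- beaker: Glass beaker, 70 mm diameter, 90 mm high, near the robot's right. Leave alone.
- wrench: Steel wrench lying on the table near the robot's left, about 160 mm long. Leave alone.
- spare_flange: Aluminium ring, 50 mm diameter, 12 mm high, lying on the manifold board. Leave alone.

How it is judged:
On the way:
1. All three levers have been swung: two are fully open and the one that binds is up against its bind (((value of joint each of lever_1, lever_2 above 1.42 rad and value of joint lever_3 above 0.5 rad) or (value of joint each of lever_1, lever_3 above 1.42 rad and value of joint lever_2 above 0.5 rad) or (value of joint each of lever_2, lever_3 above 1.42 rad and value of joint lever_1 above 0.5 rad))), for 0.1 s.
At the end, for the whole second after the job is handed in: The two good levers stand fully open (above 1.42 rad) and the one that binds is fully shut (below 0.1 rad), all at rest (((value of joint each of lever_1, lever_2 above 1.42 rad and value of joint lever_3 below 0.1 rad) or (value of joint each of lever_1, lever_3 above 1.42 rad and value of joint lever_2 below 0.1 rad) or (value of joint each of lever_2, lever_3 above 1.42 rad and value of joint lever_1 below 0.1 rad)) and velocity of joint lever_1 between -0.05 and 0.05 rad/s and velocity of joint lever_2 between -0.05 and 0.05 rad/s and velocity of joint lever_3 between -0.05 and 0.05 rad/s); the robot touches nothing.
It fails at once if A lever or the manifold is pushed with more than 20 N (contact force between manifold and the fingers above 20 N or contact force between manifold and the arm above 20 N).
It fails at once if A bystander is moved by more than 20 mm (distance of any of vial_1, vial_2, amber_bottle, amber_small, beaker, wrench, spare_flange from where it was at the start of the episode above 0.02 m).
It also fails if it takes over 67 s, if anything falls off the work surface, if the arm or the gripper's body presses on something with over 40 N, if the wrist force passes 120 N, or if a joint passes its speed limit or range.

## Working session

There is one attempt and no reset: what is moved stays moved. The work goes in short steps, each a Python script; the robot and the scene stay as the last script left them, time stands still between calls to the robot, and variables do not carry over. Pictures are saved under pics/ and viewed, and the job is handed in when it is done.

```bash
ls; mkdir -p pics; python3 - <<'E'
from rig import env, eoat, sensors, eyes, order
import cv2
for n in("scene","top"):
    s=eyes.snapshot(n); cv2.imwrite(f"pics/{n}0.png",s["color"][:,:,::-1])
    print(n,{k:v for k,v in s.items() if k!="color"})
print(sensors.get_state())
E
```

```text
pics
scene {'fx': 520.9448485411003, 'fy': 520.9448485411003, 'cx': 316.81875373345696, 'cy': 204.16898808278236, 'xyz': array([ 1.02083527, -0.66183461,  1.26922539]), 'attitude': array([ 0.89388243,  0.32173956, -0.10513182, -0.29394756])}
top {'fx': 365.6219029382724, 'fy': 365.6219029382724, 'cx': 313.7443677185663, 'cy': 203.0320764629401, 'xyz': array([ 0.38731631, -0.00269829,  1.09016426]), 'attitude': array([ 0.70709961, -0.70609199,  0.02261968, -0.03053838])}
{'time_s': 0.1, 'joint_positions': array([ 1.05991685,  0.47771895,  0.02233998,  1.55630887, -0.0115354 ,
        1.10929521, -0.08309131]), 'dq': array([ 0.00138165, -0.00049553,  0.00186764, -0.00153621, -0.00130954,
        0.00143782,  0.00087227]), 'joint_efforts': array([ 5.15262174e-03, -5.97756529e+01,  1.61443133e+00, -2.81953561e+01,
        1.29472141e-02,  4.99814720e-03,  4.54316009e-06]), 'ee_pos': array([ 0.26439465, -0.62052739,  0.2414403 ]), 'ee_rot': array([ 8.34263299e-01, -5.51365674e-01, -6.90631956e-04, -4.06669870e-04]), 'force': array([-0.49069079,  0.44686273, -0.08281829]), 'wrist_torque': array([-0.01467434, -0.03081835,  0.02409198]), 'gripper_width': 0.0852891112963084}
```

View pics/scene0.png

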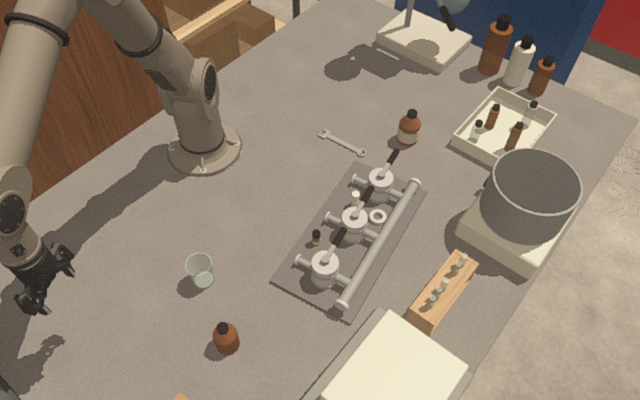

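View pics/top0.png

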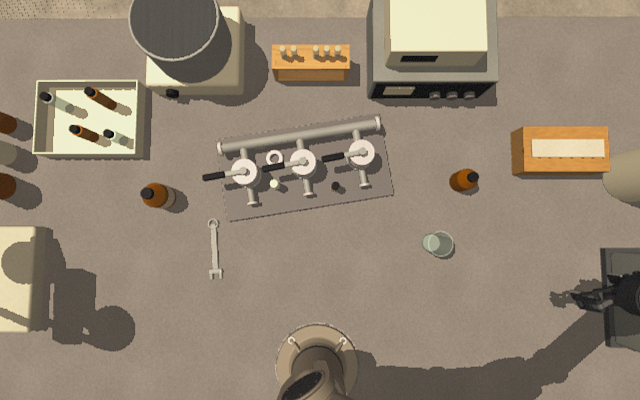

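The views show the valve tops at about (245,172), (303,162) and (362,153) in the top image. The black handles point left (+y), so all three are shut. Next I'll measure by colour masks.

```bash
cat > h.py <<'E'
from rig import env, eoat, sensors, eyes, order
import cv2, numpy as np
from scipy.spatial.transform import Rotation as R
def ray(s,uv,z):
    d=R.from_quat(s["attitude"]).apply([(uv[0]-s["cx"])/s["fx"],(uv[1]-s["cy"])/s["fy"],1.])
    return s["xyz"]+d*(z-s["xyz"][2])/d[2]
def proj(s,p):
    c=R.from_quat(s["attitude"]).inv().apply(np.array(p)-s["xyz"]); return np.array([c[0]/c[2]*s["fx"]+s["cx"],c[1]/c[2]*s["fy"]+s["cy"]])
def handles(s,box,z,thr=50):
    x0,y0,x1,y1=box; m=(s["color"].max(2)<thr).astype(np.uint8); k=np.zeros_like(m); k[y0:y1,x0:x1]=m[y0:y1,x0:x1]
    n,l,st,c=cv2.connectedComponentsWithStats(k)
    out=[]
    for i in range(1,n):
        if st[i,4]>25:
            r=cv2.minAreaRect(np.argwhere(l==i)[:,::-1].astype(np.float32))
            out.append((c[i].round(1),st[i,4],[round(float(v),1) for v in (*r[0],*r[1],r[2])],ray(s,r[0],z).round(4)))
    return out
E
python3 - <<'E'
from h import *
s=eyes.snapshot("top"); t=eyes.snapshot("scene")
for o in handles(s,(190,130,400,210),.108):print("top",o)
for o in handles(t,(300,130,420,270),.104):print("scene",o)
for nm,q,(x0,y0,x1,y1) in(("t",s,(190,110,410,225)),("s",t,(260,130,440,320))):
    im=q["color"][y0:y1,x0:x1,::-1]; f=3.5 if nm=="t" else 3; cv2.imwrite(f"pics/c{nm}.png",cv2.resize(im,None,fx=f,fy=f,interpolation=cv2.INTER_CUBIC))
# valve tops: bright blobs
g=cv2.cvtColor(s["color"],cv2.COLOR_RGB2GRAY)
m=(g>185).astype(np.uint8); m[:, :190]=0;m[:,410:]=0;m[:110]=0;m[225:]=0
n,l,st,c=cv2.connectedComponentsWithStats(m)
for i in range(1,n):
    if st[i,4]>60: print(st[i],c[i],ray(s,c[i],.092))
E
```

```text
top (array([333.1, 156.8]), np.int32(113), [332.8, 156.9, 5.5, 21.6, 79.4], array([ 0.587 , -0.0431,  0.108 ]))
top (array([272.9, 166.8]), np.int32(95), [272.8, 167.0, 5.9, 22.0, 78.7], array([0.5593, 0.1198, 0.108 ]))
top (array([216.1, 175.9]), np.int32(59), [213.9, 175.7, 5.5, 20.6, 79.7], array([0.5355, 0.28  , 0.108 ]))
top (array([335.4, 185.3]), np.int32(34), [335.5, 185.0, 6.0, 5.0, 90.0], array([ 0.5102, -0.0503,  0.108 ]))
[349 130  25  35 407] [361.61916462 150.92628993] [ 0.6070501  -0.12349015  0.092     ]
[226 149  31  35 486] [243.0617284  170.23662551] [0.55317079 0.20400464 0.092     ]
[285 149  31  26 444] [302.1036036  161.22972973] [0.57829385 0.04093382 0.092     ]
[266 150  16  15 109] [273.25688073 156.01834862] [0.59290941 0.12088288 0.092     ]
```

View pics/ct.png

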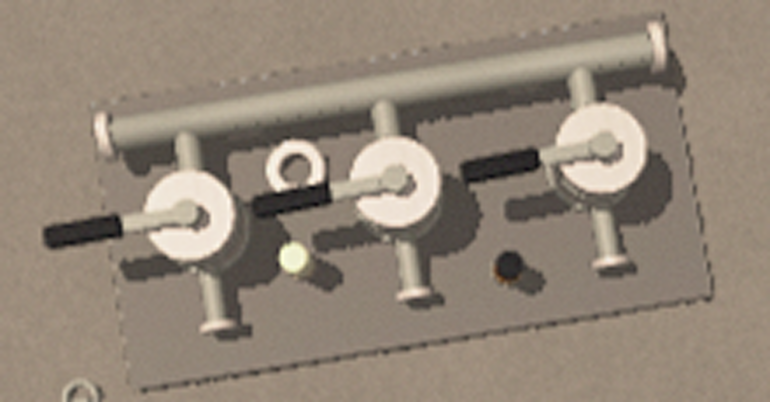

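View pics/cs.png

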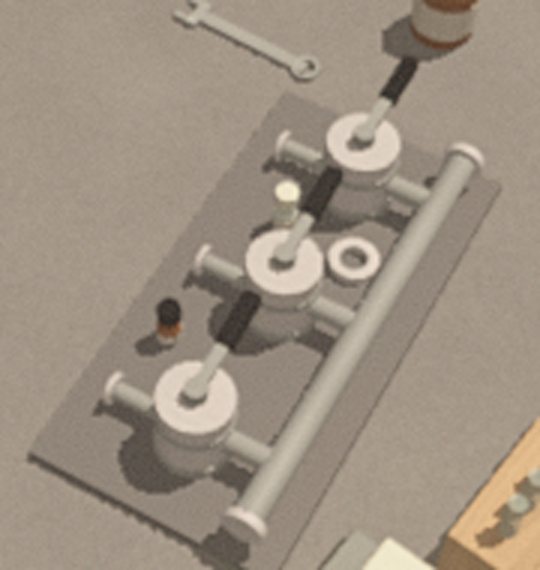

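```bash
python3 - <<'E'
from h import *
s=eyes.snapshot("top"); t=eyes.snapshot("scene")
def tops(q,box,thr,r0,r1):
    x0,y0,x1,y1=box; g=cv2.cvtColor(q["color"],cv2.COLOR_RGB2GRAY)[y0:y1,x0:x1]
    m=cv2.morphologyEx((g>thr).astype(np.uint8),cv2.MORPH_OPEN,np.ones((5,5)))
    cs,_=cv2.findContours(m,cv2.RETR_EXTERNAL,cv2.CHAIN_APPROX_NONE)
    for c in cs:
        if cv2.contourArea(c)>200:
            h=cv2.convexHull(c); e=cv2.fitEllipse(h); p=np.array(e[0])+[x0,y0]
            print(np.round(p,1),np.round(e[1],1),cv2.contourArea(c),ray(q,p,.092).round(4))
for th in(180,195):
    tops(s,(190,110,410,225),th,0,0); print("scene"); tops(t,(260,130,440,320),th,0,0); print()
H=[np.array([.5484,.199]),np.array([.5722,.0388]),np.array([.5999,-.1241])]
for h in H: print(proj(s,[*h,.092]).round(1),proj(s,[*h,.108]).round(1),proj(t,[*h,.108]).round(1))
E
```

```text
[243.5 170.9] [25.1 25.5] 397.0 [0.5513 0.2029 0.092 ]
[302.3 161.4] [25.  25.6] 358.5 [0.578  0.0404 0.092 ]
[361.4 151.6] [24.3 26.1] 332.0 [ 0.6052 -0.1229  0.092 ]
scene
[429.7 289.2] [10.8 54.4] 279.0 [ 0.8559 -0.0159  0.092 ]
[324.7 262.2] [23.1 27.3] 337.0 [ 0.6043 -0.1235  0.092 ]
[354.4 217.5] [19.5 25.9] 256.0 [0.5783 0.0386 0.092 ]

[243.6 171. ] [24.4 25.3] 323.0 [0.5511 0.2025 0.092 ]
[302.4 161.4] [24.5 25.2] 312.5 [0.5778 0.0401 0.092 ]
[361.5 151.7] [24.1 25.1] 294.5 [ 0.6048 -0.1232  0.092 ]
scene
[324.7 262.4] [22.  26.6] 278.5 [ 0.6046 -0.1238  0.092 ]

[244.8 171.9] [243.7 171. ] [380.  173.9]
[302.9 163.4] [302.6 162.3] [353.  212.9]
[361.9 153.5] [362.6 152.2] [323.3 258.3]
```

```bash
cat >> h.py <<'E'
YAW=0.165
HUB={1:np.array([.551,.2025]),2:np.array([.578,.040]),3:np.array([.605,-.1235])}
ZT=.104
def pose(n,th,d,z=ZT,sgn=1,r=.082):
    a=YAW+np.pi/2+th; er=np.array([np.cos(a),np.sin(a),0]); et=np.array([-np.sin(a),np.cos(a),0])
    x=sgn*er; zz=np.array([0,0,-1.]); y=np.cross(zz,x)
    q=R.from_matrix(np.c_[x,y,zz]).as_quat()
    p=np.array([*HUB[n],0])+r*er-d*et; p[2]=z
    return p,q,er,et
E
python3 - <<'E'
from h import *
for sgn in(1,-1):
  for n in(1,2,3):
    for d in(.02,-.02):
      print(sgn,n,d,[None if (j:=env.ik(*pose(n,th,d,sgn=sgn)[:2])) is None else np.round([j[0],j[4],j[5],j[6]],2).tolist() for th in(-.2,.7,1.6)])
E
```

```text
1 1 0.02 [[0.09, 0.72, 1.05, 0.42], [0.23, 0.86, 1.09, 1.12], [0.35, 0.81, 1.0, 2.09]]
1 1 -0.02 [[0.15, 0.81, 1.07, 0.3], [0.28, 0.83, 1.03, 1.14], [0.43, 0.8, 0.98, 2.17]]
1 2 0.02 [[0.25, 0.55, 0.93, 0.78], [0.54, 0.84, 1.04, 1.41], [-1.09, -0.98, 0.98, -2.2]]
1 2 -0.02 [[0.25, 0.53, 0.88, 0.76], [0.62, 0.81, 0.99, 1.45], [-1.01, -0.99, 0.99, -2.12]]
1 3 0.02 [[0.45, 0.49, 0.92, 1.11], [0.83, 0.85, 1.07, 1.71], [-0.01, -0.09, 0.7, -2.75]]
1 3 -0.02 [[0.46, 0.47, 0.87, 1.11], [0.91, 0.84, 1.04, 1.77], [0.03, -0.12, 0.72, -2.66]]
-1 1 0.02 [[-0.19, 0.38, 0.89, -2.47], [-0.02, 0.53, 0.88, -1.77], [0.24, 0.66, 0.89, -0.93]]
-1 1 -0.02 [[-0.15, 0.43, 0.87, -2.55], [0.03, 0.52, 0.83, -1.75], [0.27, 0.6, 0.84, -0.81]]
-1 2 0.02 [[-0.01, 0.28, 0.83, -2.15], [0.14, 0.38, 0.79, -1.36], [0.28, 0.37, 0.74, -0.36]]
-1 2 -0.02 [[0.01, 0.29, 0.79, -2.18], [0.18, 0.35, 0.74, -1.3], [0.32, 0.34, 0.74, -0.25]]
-1 3 0.02 [[0.08, 0.11, 0.82, -1.73], [0.29, 0.25, 0.77, -0.94], [0.5, 0.31, 0.76, 0.02]]
-1 3 -0.02 [[0.1, 0.12, 0.77, -1.75], [0.33, 0.23, 0.74, -0.87], [0.54, 0.31, 0.77, 0.1]]
```

```bash
cat >> h.py <<'E'
SG=-1
def F(k=1):
    return sensors.get_state()["force"]
def sweep(n,th0,th1,d,dirn,step=.036,v=.05,lim=9.0,log=True,bias=None):
    """advance finger from th0 in direction dirn(+1/-1) until force>lim or th passes th1"""
    b=F() if bias is None else bias; th=th0; L=[]; t0=sensors.get_state()["time_s"]; s=step; why="end"
    while (th1-th)*dirn>1e-6:
        th=th+dirn*min(s,abs(th1-th)); p,q,er,et=pose(n,th,d,sgn=SG)
        env.move_straight(p,q,v=v)
        f=F()-b; ft=-dirn*f@et; fr=f@er; L.append((round(th,3),round(ft,1),round(fr,1),round(f[2],1)))
        m=np.hypot(ft,fr)
        if m>lim: why="force"; break
        s=step/2.5 if m>5.5 else step
    if log: print(why,"t",round(sensors.get_state()["time_s"]-t0,2)); print(*L)
    return th,why,b
E
python3 - <<'E'
from h import *
eoat.move_gripper(0.0)
p,q,_,_=pose(3,0,.040,z=.26,sgn=SG)
env.move_to(p,q)
p,q,_,_=pose(3,0,.040,sgn=SG)
env.move_straight(p,q,v=.15)
st=sensors.get_state(); print(st["time_s"],st["ee_pos"],p,st["gripper_width"],st["force"])
s=eyes.snapshot("scene"); cv2.imwrite("pics/a1.png",cv2.resize(s["color"][130:330,220:460,::-1],None,fx=3,fy=3))
E
```

```text
4.7083 [ 0.63177053 -0.0359897   0.10501444] [ 0.63098804 -0.0360436   0.104     ] 0.0001611468429922825 [ 0.41906394 -0.41995473  0.52526625]
```

View pics/a1.png

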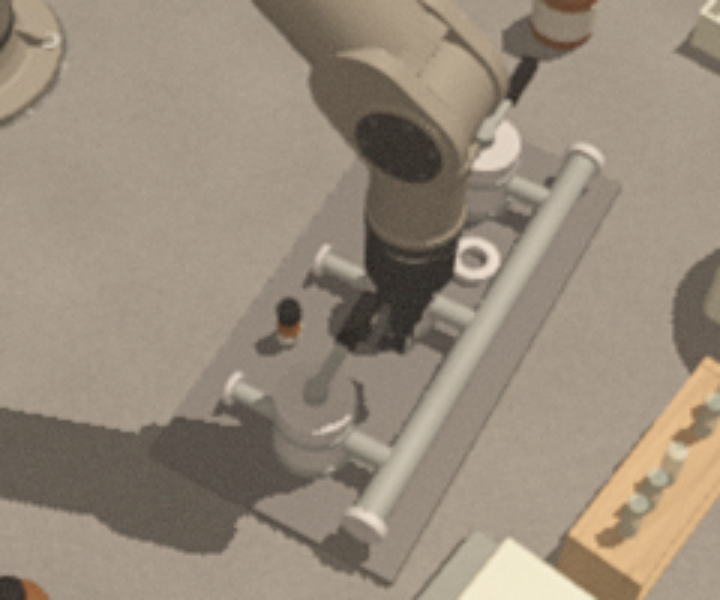

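The closed fingers are beside handle 3 on the pipe side, with a gap (crop about (395,330), handle (355,320)). I'll start with a short sweep to check timing and forces.

```bash
python3 - <<'E'
from h import *
r=sweep(3,-.22,.25,.022,1); np.save("b.npy",r[2]); print(r)
E
```

```text
end t 3.58
(-0.184, np.float64(-0.2), np.float64(0.2), np.float64(-0.4)) (-0.148, np.float64(-1.0), np.float64(0.7), np.float64(-0.2)) (-0.112, np.float64(-0.7), np.float64(-0.6), np.float64(-0.7)) (-0.076, np.float64(-0.6), np.float64(-0.7), np.float64(0.6)) (-0.04, np.float64(0.2), np.float64(-0.0), np.float64(-0.1)) (-0.004, np.float64(-0.7), np.float64(0.1), np.float64(-0.3)) (0.032, np.float64(-0.7), np.float64(0.1), np.float64(-0.3)) (0.068, np.float64(-0.2), np.float64(-0.1), np.float64(-0.3)) (0.104, np.float64(2.5), np.float64(0.2), np.float64(-0.8)) (0.14, np.float64(2.8), np.float64(-0.8), np.float64(-0.1)) (0.176, np.float64(2.0), np.float64(0.1), np.float64(0.3)) (0.212, np.float64(2.0), np.float64(-0.5), np.float64(0.0)) (0.248, np.float64(1.7), np.float64(-1.2), np.float64(0.7)) (0.25, np.float64(1.8), np.float64(-0.6), np.float64(1.9))
(0.25, 'end', array([0.43182724, 0.05880444, 0.00098255]))
```

```bash
python3 - <<'E'
from h import *
b=np.load("b.npy")
r=sweep(3,.25,.45,.022,1,step=.1,bias=b)
r=sweep(3,r[0],1.75,.022,1,step=.055,v=.06,bias=b); print(r[:2])
f=sensors.get_state(); print(f["time_s"],f["force"])
E
```

```text
end t 0.63
(0.35, np.float64(1.4), np.float64(-0.1), np.float64(-0.5)) (0.45, np.float64(1.7), np.float64(0.3), np.float64(-0.2))
force t 6.0
(0.505, np.float64(2.5), np.float64(0.4), np.float64(-0.2)) (0.56, np.float64(1.5), np.float64(-0.2), np.float64(-0.7)) (0.615, np.float64(2.7), np.float64(0.9), np.float64(-0.2)) (0.67, np.float64(2.3), np.float64(0.2), np.float64(-0.6)) (0.725, np.float64(2.0), np.float64(1.1), np.float64(-1.1)) (0.78, np.float64(1.8), np.float64(1.0), np.float64(-0.2)) (0.835, np.float64(1.6), np.float64(-0.0), np.float64(-0.0)) (0.89, np.float64(2.7), np.float64(0.0), np.float64(-0.6)) (0.945, np.float64(2.2), np.float64(0.4), np.float64(-0.4)) (1.0, np.float64(3.1), np.float64(0.1), np.float64(-0.1)) (1.055, np.float64(1.7), np.float64(0.0), np.float64(-0.2)) (1.11, np.float64(1.4), np.float64(0.2), np.float64(-0.9)) (1.165, np.float64(3.2), np.float64(-0.4), np.float64(-0.4)) (1.22, np.float64(2.5), np.float64(-0.3), np.float64(-0.5)) (1.275, np.float64(2.2), np.float64(-0.0), np.float64(0.2)) (1.33, np.float64(2.8), np.float64(0.1), np.float64(-0.5)) (1.385, np.float64(1.4), np.float64(-1.8), np.float64(0.3)) (1.44, np.float64(2.0), np.float64(-0.4), np.float64(-0.8)) (1.495, np.float64(1.3), np.float64(-0.4), np.float64(0.6)) (1.55, np.float64(2.3), np.float64(-0.4), np.float64(-0.8)) (1.605, np.float64(1.9), np.float64(-0.6), np.float64(0.0)) (1.66, np.float64(6.9), np.float64(-0.1), np.float64(0.7)) (1.682, np.float64(7.6), np.float64(0.1), np.float64(1.4)) (1.704, np.float64(9.6), np.float64(-0.3), np.float64(1.3))
(1.7039999999999997, 'force')
14.975 [-2.14639624  9.36045841  1.26502881]
```

```bash
cat >> h.py <<'E'
def hop(n0,th0,d0,n1,th1,d1,z=.15):
    p,q,_,_=pose(n0,th0,d0,sgn=SG); env.move_straight(p,q,v=.15)
    p,q,_,_=pose(n0,th0,d0,z=z,sgn=SG); env.move_straight(p,q,v=.25)
    p,q,_,_=pose(n1,th1,d1,z=z,sgn=SG); env.move_to(p,q)
    p,q,_,_=pose(n1,th1,d1,sgn=SG); env.move_straight(p,q,v=.15)
E
python3 - <<'E'
from h import *
hop(3,1.68,.037,2,.0,.030)
print(sensors.get_state()["time_s"])
b=F();
r=sweep(2,-.0,.45,.022,1,step=.1,bias=b)
r=sweep(2,r[0],1.75,.022,1,step=.055,v=.06,bias=b); print(r[:2])
f=sensors.get_state(); print(f["time_s"],f["force"])
E
```

```text
17.7167
end t 1.68
(0.1, np.float64(2.3), np.float64(0.6), np.float64(1.3)) (0.2, np.float64(4.0), np.float64(-0.3), np.float64(2.6)) (0.3, np.float64(3.9), np.float64(0.3), np.float64(1.8)) (0.4, np.float64(2.8), np.float64(0.9), np.float64(0.7)) (0.45, np.float64(3.7), np.float64(-1.2), np.float64(0.2))
force t 3.0
(0.505, np.float64(3.1), np.float64(0.4), np.float64(-0.8)) (0.56, np.float64(2.8), np.float64(0.6), np.float64(-1.3)) (0.615, np.float64(2.8), np.float64(-0.7), np.float64(-0.7)) (0.67, np.float64(2.3), np.float64(-0.8), np.float64(-0.4)) (0.725, np.float64(2.4), np.float64(-0.9), np.float64(-0.3)) (0.78, np.float64(3.7), np.float64(-0.1), np.float64(-0.7)) (0.835, np.float64(2.2), np.float64(-0.7), np.float64(-0.3)) (0.89, np.float64(4.4), np.float64(-0.8), np.float64(-0.7)) (0.945, np.float64(6.4), np.float64(-2.0), np.float64(-1.4)) (0.967, np.float64(7.4), np.float64(-2.0), np.float64(-2.7)) (0.989, np.float64(7.8), np.float64(-2.5), np.float64(-3.0)) (1.011, np.float64(8.7), np.float64(-3.0), np.float64(-3.5))
(1.0110000000000003, 'force')
22.3917 [ 5.37785593  7.26012791 -3.21387973]
```

```bash
python3 - <<'E'
from h import *
hop(2,.98,.037,1,.0,.030)
print(sensors.get_state()["time_s"])
b=F();
r=sweep(1,-.0,.45,.022,1,step=.1,bias=b)
r=sweep(1,r[0],1.75,.022,1,step=.055,v=.06,bias=b); print(r[:2])
f=sensors.get_state(); print(f["time_s"],f["force"])
E
```

```text
24.5083
end t 1.68
(0.1, np.float64(0.9), np.float64(0.6), np.float64(0.1)) (0.2, np.float64(2.7), np.float64(-0.4), np.float64(2.1)) (0.3, np.float64(2.5), np.float64(-0.2), np.float64(-0.1)) (0.4, np.float64(0.7), np.float64(0.3), np.float64(-0.5)) (0.45, np.float64(2.8), np.float64(1.0), np.float64(-0.6))
force t 6.0
(0.505, np.float64(2.1), np.float64(0.3), np.float64(-1.2)) (0.56, np.float64(1.6), np.float64(-0.3), np.float64(-1.8)) (0.615, np.float64(2.1), np.float64(-1.0), np.float64(-1.0)) (0.67, np.float64(2.6), np.float64(-0.8), np.float64(-0.5)) (0.725, np.float64(1.9), np.float64(-1.4), np.float64(-2.0)) (0.78, np.float64(2.5), np.float64(-1.2), np.float64(-0.4)) (0.835, np.float64(1.8), np.float64(-1.2), np.float64(-1.0)) (0.89, np.float64(1.6), np.float64(-0.6), np.float64(-1.5)) (0.945, np.float64(2.1), np.float64(-0.6), np.float64(-1.0)) (1.0, np.float64(1.7), np.float64(-0.2), np.float64(-0.8)) (1.055, np.float64(1.6), np.float64(1.0), np.float64(-0.4)) (1.11, np.float64(3.2), np.float64(0.0), np.float64(-0.8)) (1.165, np.float64(1.5), np.float64(-1.1), np.float64(-1.2)) (1.22, np.float64(1.5), np.float64(0.1), np.float64(0.0)) (1.275, np.float64(1.9), np.float64(-1.1), np.float64(-1.0)) (1.33, np.float64(1.6), np.float64(-0.6), np.float64(-0.7)) (1.385, np.float64(2.4), np.float64(-1.0), np.float64(-1.2)) (1.44, np.float64(1.9), np.float64(-0.4), np.float64(-1.1)) (1.495, np.float64(2.3), np.float64(-1.3), np.float64(-1.6)) (1.55, np.float64(1.5), np.float64(-0.8), np.float64(-1.2)) (1.605, np.float64(1.6), np.float64(-0.9), np.float64(-0.4)) (1.66, np.float64(5.2), np.float64(-1.2), np.float64(-1.7)) (1.715, np.float64(8.5), np.float64(-2.2), np.float64(-4.2)) (1.737, np.float64(10.8), np.float64(-2.4), np.float64(-4.7))
(1.7369999999999997, 'force')
32.1833 [-1.94196524 11.07725031 -4.33074798]
```

```bash
python3 - <<'E'
from h import *
p,q,_,_=pose(1,1.70,.040,sgn=SG); env.move_straight(p,q,v=.15)
p,q,_,_=pose(1,1.70,.040,z=.16,sgn=SG); env.move_straight(p,q,v=.25)
p,q,_,_=pose(2,1.3,-.045,z=.16,sgn=SG); env.move_to(p,q)
print(sensors.get_state()["time_s"])
for n,b in(("top",(190,110,410,225)),("scene",(240,130,440,310))):
    s=eyes.snapshot(n); x0,y0,x1,y1=b; cv2.imwrite(f"pics/b{n}.png",cv2.resize(s["color"][y0:y1,x0:x1,::-1],None,fx=3.3,fy=3.3))
    for k in(1,2,3):
        for th in ((1.571,) if k!=2 else (.82,)): print(n,k,proj(s,pose(k,th,0)[0]).round(1), ((proj(s,pose(k,th,0)[0])-[x0,y0])*3.3).round())
E
```

```text
33.7167
top 1 [247.2 199.8] [189. 296.]
top 2 [285.5 185.4] [315. 249.]
top 3 [367.4 180.1] [585. 231.]
scene 1 [356.2 163.7] [383. 111.]
scene 2 [345.3 191.9] [347. 204.]
scene 3 [297.8 246.4] [191. 384.]
```

View pics/btop.png

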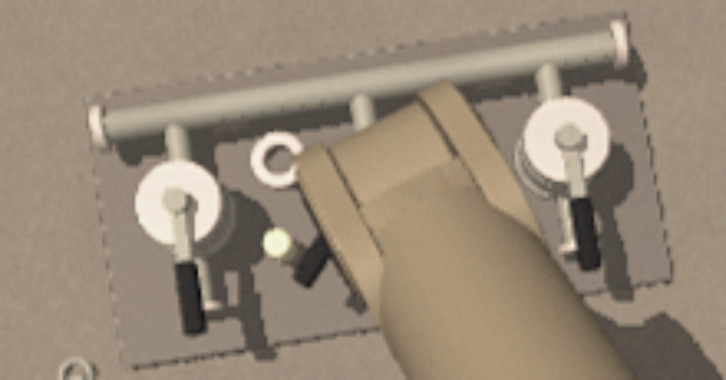

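View pics/bscene.png

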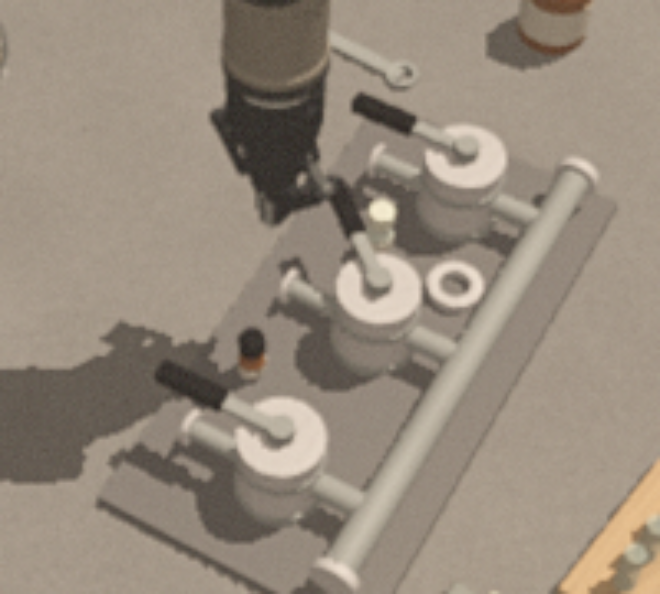

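Levers 1 and 3 are fully open, with handles at crop (190,296) and (585,231) exactly as predicted. Lever 2 stands at about 0.82 rad against its bind, with its handle near (312,260). Next I'll push lever 2 back to shut from its other side.

```bash
python3 - <<'E'
from h import *
p,q,_,_=pose(2,1.3,-.045,sgn=SG); env.move_straight(p,q,v=.15)
p,q,_,_=pose(2,1.15,-.022,sgn=SG); env.move_straight(p,q,v=.15)
b=F()
r=sweep(2,1.15,.12,-.022,-1,step=.08,v=.06,bias=b)
if r[1]=="end": r=sweep(2,r[0],-.25,-.022,-1,step=.05,v=.06,bias=b)
print(r[:2]); f=sensors.get_state(); print(f["time_s"],f["force"])
E
```

```text
end t 3.45
(1.07, np.float64(-0.2), np.float64(0.3), np.float64(-0.4)) (0.99, np.float64(-1.1), np.float64(0.0), np.float64(-0.5)) (0.91, np.float64(0.3), np.float64(-1.0), np.float64(-0.5)) (0.83, np.float64(-0.1), np.float64(-0.8), np.float64(-0.4)) (0.75, np.float64(2.1), np.float64(-0.6), np.float64(-0.5)) (0.67, np.float64(2.2), np.float64(-0.1), np.float64(-1.2)) (0.59, np.float64(2.9), np.float64(-0.6), np.float64(-0.6)) (0.51, np.float64(2.9), np.float64(-0.4), np.float64(-0.3)) (0.43, np.float64(2.3), np.float64(0.3), np.float64(-0.6)) (0.35, np.float64(3.7), np.float64(0.1), np.float64(-0.5)) (0.27, np.float64(2.3), np.float64(0.6), np.float64(-0.2)) (0.19, np.float64(2.2), np.float64(0.5), np.float64(-0.3)) (0.12, np.float64(2.5), np.float64(0.1), np.float64(-0.7))
force t 1.5
(0.07, np.float64(2.7), np.float64(0.2), np.float64(-0.5)) (0.02, np.float64(2.9), np.float64(-0.6), np.float64(-1.2)) (-0.03, np.float64(3.5), np.float64(0.9), np.float64(-0.6)) (-0.08, np.float64(4.9), np.float64(-0.5), np.float64(0.8)) (-0.13, np.float64(8.3), np.float64(-0.6), np.float64(4.5)) (-0.15, np.float64(10.6), np.float64(-1.1), np.float64(4.6))
(-0.15, 'force')
39.675 [-10.67913965  -1.35677953   5.47765956]
```

Now back off, lift clear and look.

```bash
python3 - <<'E'
from h import *
p,q,_,_=pose(2,-.1,-.045,sgn=SG); env.move_straight(p,q,v=.15)
p,q,_,_=pose(2,-.1,-.045,z=.26,sgn=SG); env.move_straight(p,q,v=.2)
env.move_to([.35,-.45,.28],sensors.get_state()["ee_rot"]); env.sleep(.3)
f=sensors.get_state(); print(f["time_s"],f["force"])
s=eyes.snapshot("top"); t=eyes.snapshot("scene")
for o in handles(s,(190,130,400,210),.108):print(o)
cv2.imwrite("pics/c1.png",cv2.resize(s["color"][110:225,130:490,::-1],None,fx=2.2,fy=2.2)); cv2.imwrite("pics/c2.png",t["color"][:,:,::-1])
for o in handles(s,(190,130,400,210),.104):
    for k in HUB:
        v=o[3][:2]-HUB[k]
        if abs(np.hypot(*v)-.082)<.012: print(k,np.hypot(*v),np.arctan2(v[1],v[0])-np.pi/2-YAW)
E
```

```text
43.3833 [ 0.35884231 -0.76532008  0.39658985]
(array([273.2, 165.6]), np.int32(94), [272.6, 165.7, 5.9, 21.8, 78.7], array([0.563 , 0.1203, 0.108 ]))
(array([367.2, 180.4]), np.int32(118), [367.2, 180.4, 21.2, 6.2, 82.9], array([ 0.5227, -0.1359,  0.108 ]))
(array([335.4, 185.2]), np.int32(32), [335.5, 185.5, 7.0, 5.0, 90.0], array([ 0.5089, -0.0503,  0.108 ]))
(array([248.6, 198.8]), np.int32(55), [248.0, 199.4, 19.9, 4.8, 80.5], array([0.4709, 0.1861, 0.108 ]))
1 0.0826966141991315 -3.151185218737928
2 0.08203828374606578 0.00896608417008074
3 0.08271215146518678 -4.7207871034026745
1 0.0812316440803706 -4.682890563563836
```

View pics/c1.png

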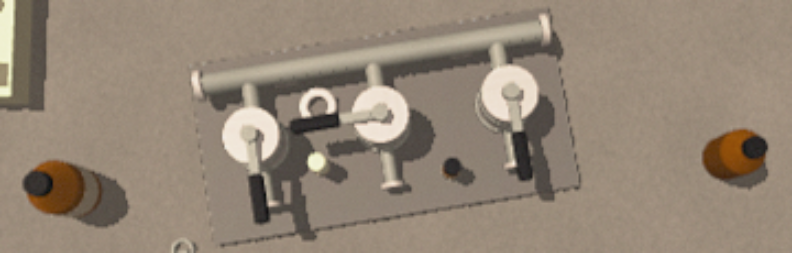

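View pics/c2.png

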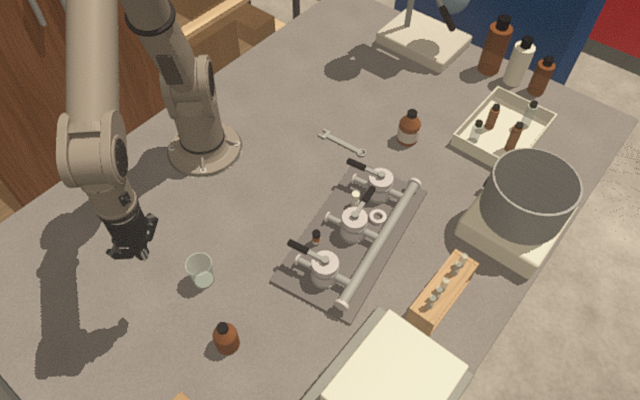

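The angles measured from the image are lever_1 ≈ 1.60, lever_3 ≈ 1.56 and lever_2 ≈ 0.01 rad. The bystanders look unmoved and the arm is clear of everything.

```bash
python3 -c "
from h import *
order.close_job()"
```

```text
the job is handed in; nothing more can be done
```

The valve that binds is the middle one, lever_2. I swung it back to fully shut, left lever_1 and lever_3 fully open, and handed the job in at about 43 s of the 67 s allowed.

- **Trying the levers:** I pushed each handle with shut fingers and broke off at about 10 N. Levers 3 and 1 dragged with about 1.5 to 3 N all the way to their open stops. Lever 2 came up solid at about 0.82 rad.
- **Forces:** The highest force I read was about 12 N in all, at lever_1's open stop and again at lever_2's shut stop. That is slightly over the 10 N break-off but well under 20 N. I could only read the force between steps, so brief peaks within a step were not seen.
- **Final camera check:** It put lever_1 at about 1.60 rad, lever_3 at about 1.56 and lever_2 at about 0.01. The 1.60 for lever_1 is just past its 1.571 stop, which I put down to image error of about 0.03 rad.
- **Clear of the scene:** The gripper is well away from everything, the wrist force is within noise of zero, and the bystanders look unmoved by eye. No check failed.

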